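# Close and hold the bayonet lid of a sample chamber

## Robot

A 6-joint arm with a two-finger parallel gripper is mounted at the origin on a cart in front of the work surface, level with it; the furniture and walls round the work are solid. World frame = base frame: x ahead of the robot, y to its left, z up, the work surface at z = 0. Lengths are in m, angles in rad, forces in N, time in s.
With the tool pointing down it reaches from about 0.225 to 0.875 m from the base axis. Payload 3.4 kg.
Tool frame: the origin (TCP) lies on the centre line of the jaws, within the pads' length; the fingertips stand 19 mm ahead of it and the grasp point (between the pads) is the TCP; z points along the fingers, y is the line along which they close (so a half turn about z gives the same grasp; the last joint's range is limited). The gripper opens to 85 mm and grips with 20 to 120 N. Pads are 22 mm wide; open, the fingers measure 114 mm over their backs; the gripper's body (76 mm by 85 mm) begins 54 mm behind the grasp point. The pads swing forward as they close: fully open they stand 13 mm farther back than shut.
Start: joints at [1.017, 0.276, 1.505, -0, 1.361, -0.121], TCP at [0.241, 0.522, 0.25] pointing down, gripper open.
Joint ranges: [-2.89, 2.89], [-0.75, 2.08], [0.22, 2.7], [-1.18, 4.32], [0.11, 2.71], [-2.7, 2.7]. Speed limits (rad/s): [2.57, 2.57, 3.14, 3.14, 3.14, 3.14].

## Interface

Orientations are given as a unit quaternion [x, y, z, w].
In Python, from cell import r, grab_frame gives the robot as it stands. The module is installed in compiled form; this text tells all that it offers.
- The arm moves only by the tool move_arm, never from a script. Its argument "targets" is a list of rows, each an object with "dr": the turn, a rotation vector about the tool's x, y, z as a fraction of full scale, a list of three; "travel": the shift along the tool's x, y, z as a fraction of full scale, a list of three; "hand": the opening, from 0 (shut) to 1 (fully open). A call has 1 to 20 rows; each row shifts and turns the commanded pose from where the row before left it, along the tool's axes as they then stand; what a row does not reach is not made up. Full scale, the value 1, is 0.04 m for a shift and 8 degrees for a turn. A row lasts 1/8 s, in which the tool goes at most 62.5 mm and 10.7 degrees, less where a joint would pass 70% of its speed; a pose out of reach is approached as far as the arm can. A call with a number of a shift or a turn outside -1 to 1 is refused whole. A call with a gripper value outside its range is refused whole. The fingers move at their own pace and stop on an object; the grip force is fixed at half the most. Time passes only in rows, so rows that do not move let the fingers close. It gives the time, the measured TCP pose, the force, the opening and the grip force at its end, in the units of the state.
- r.sense(): the state, without advancing time (a new reading comes with each control period).
- grab_frame(name): name is "scene" or "top"; returns a dict with "image" (480x640x3 uint8, red, green, blue), "range_z" (480x640 float32, m along the optical axis (not along the pixel's ray), 0 where there is no reading), "mtx" (3x3 intrinsics, pixels), "world_from_camera" (4x4, takes a point from camera to world coordinates). Camera axes: x right, y up, looking along -z (the intrinsics and any distortion apply to the point x, -y, -z); pixel columns grow to the right and rows downward; lengths in m; the calibration is good to about 2 mm. A picture is of the moment at which its call begins.
- r.job_done(): hands the job in; it is judged then, once.
The state is a dict: "time_s": time; "joint_positions": joint angles; "qvel": joint speeds; "effort": joint torques, N m; "eef_pos": TCP position; "eef_rot": TCP orientation; "ft_force": force on the tool from outside, world axes, zero at the start; "moment": the same for the moment, N m; "gripper_width": finger opening in m; "finger_force": force on a finger pad.
Only numpy, scipy, OpenCV 4.12 (cv2) and the standard library are available. Lean on these libraries where they do the work, as an engineer would, in place of code of your own. Each camera call takes 0.05 s, during which the arm holds its last target. There are 200 camera calls.

## Task

Close the round sample chamber with its loose bayonet lid: lower the lid's two lugs through the two notches in the chamber's rim, press the lid straight down against the spring until its flange is level and flush on the rim all round and let it rest there a moment, then, still pressing, twist it clockwise (seen from above) a quarter turn as far as it will go. Finish holding it: keep gripping the lid by its handle and pressing it flush and fully turned, and do not let go. Leave the other things on the desk where they are.

Things in the scene. Friction and masses are not known exactly. Their poses are not given: they have to be found in the camera images.
- lid: Loose round lid, 88 mm across, 51 mm tall, about 0.18 kg, upright on the desk. Origin: centre of its flat underside, z up. Aluminium skirt 52 mm diameter, 0 to 15 mm up; two lugs at its lower edge on the +x and -x sides (12 mm wide, 5 mm tall, reaching 35 mm from the axis); black flange 15 to 21 mm up; blue bar handle along x. A half turn changes nothing.
- lid_handle (a point): Centre of the lid's blue bar handle, 36 mm above the lid's underside. The bar is 50 mm long (along the lid's x, in line with the lugs), 14 mm wide, and stands from 21 to 51 mm above the underside.
- chamber: Sample chamber, fixed, a white round pot 100 mm diameter (foot 112), 62 mm tall, open on top. Origin: centre of its underside, z up; yaw varies. Two notches in the rim on its +x and -x sides (red marks on the wall) let the lugs in; black marks on its +y and -y sides show where the handle ends when turned.
- chamber_rim (a point): Centre of the chamber's mouth, on top of the aluminium rim, 62 mm above the underside. The rim is 6 mm thick with a 58 mm bore; notches 20 mm wide, reaching 38.5 mm from the axis. The flange sits flush here when the lid's underside is 15 mm below this point. The lugs clear the rim, so that it can turn, once the underside is 11 mm below it.
- seal_plate (a joint): Travel (m) of the black spring plate in the chamber, 0 at rest with its top 6 mm below the rim top, 0.009 with the lid flush; grows downward. Spring: 1.2 N at 0, 8.4 N when flush. Lugs below the rim, the lid turns clockwise seen from above about 88 degrees to a solid stop; the other way is blocked. If not kept pressed, the turned lid rises 4 mm.
- coverslips_1: Bystander: small white box with a blue top, 30x30x23 mm; origin at its underside centre.
- coverslips_2: Bystander: small white box with a green top, 30x30x23 mm, between lid and chamber; origin at its underside centre.
- slide_pack_3: Bystander: carton of slides with a red band, 30x80x21 mm; origin at its underside centre.
- dish_3: Bystander: small clear culture dish, 40 mm diameter, 15 mm tall; origin at its underside centre.
- objective_case_2: Bystander: small white canister with a black cap, 42 mm diameter, 46 mm tall; origin at its underside centre.
Mind the look-alikes: they are no part of the job. What is shaped like the lid but pink or purple is not meant.

How it is judged:
On the way, in this order (a step that is already met when the one before it is completed fails the run):
1. the lid is pressed level and flush on the rim, lugs through the notches, not yet turned (z of lid in the frame of chamber between 0.044 and 0.049 m and horizontal distance between lid and chamber below 0.0045 m and angle between lid's own z axis and vertical below 0.05 rad and angle between the x axis of lid and the x axis of chamber, either way round below 0.3 rad), for 0.2 s.
2. the lid is turned a quarter turn clockwise, pressed flush and held by the gripper (z of lid in the frame of chamber between 0.044 and 0.049 m and horizontal distance between lid and chamber below 0.0045 m and angle between lid's own z axis and vertical below 0.05 rad and angle between the x axis of lid and the y axis of chamber, either way round below 0.2 rad and contact force between the fingers and lid above 3 N), for 0.2 s.
At the end, for the whole second after the job is handed in: The lid's underside is within 2 mm of its flush height (below 49 mm above the chamber's underside), centred within 4.5 mm, level within 0.05 rad, its handle within 0.2 rad of the chamber's y axis, at rest, with the fingers still on it with more than 3 N (all of step 2 and linear speed of lid below 0.02 m/s and angular speed of lid below 0.2 rad/s); the arm keeps its last pose, push and grip.
It fails at once if a bystander is moved more than 20 mm (distance of any of coverslips_1, coverslips_2, slide_pack_3, dish_3, objective_case_2 from where it was at the start of the episode above 0.02 m).
It also fails if it takes over 48 s, if anything falls off the work surface, if the arm or the gripper's body presses on something with over 40 N, if the wrist force passes 120 N, or if a joint passes its speed limit or range.

## Working session

There is one attempt and no reset: what is moved stays moved. The work goes in short steps, Python scripts to look and compute and a tool call to move; the robot and the scene stay as the last step left them, time stands still between calls to the robot, and variables do not carry over. Pictures are saved under pics/ and viewed, at most 10 in all, crops included, and the job is handed in when it is done.

Besides the shell and the picture viewer there is one more tool, called after "Request:" in YAML: its name, and indented under it one key for each argument. move_arm: Moves the arm, as the interface text tells. Its arguments: {"type":"object","properties":{"targets":{"type":"array"}},"required":["targets"]}

```bash
mkdir -p pics; python3 - <<'E'
from cell import r, grab_frame
import cv2,numpy as np
for n in("top","scene"):
    f=grab_frame(n); cv2.imwrite(f"pics/{n}0.png",f["image"][:,:,::-1]); np.savez(f"{n}0.npz",**f)
    print(n,f["mtx"].round(1).tolist(),f["world_from_camera"].round(3).tolist(), [k for k in f])
print(r.sense())
E
```

```text
top [[465.8, 0.0, 317.7], [0.0, 465.8, 237.6], [0.0, 0.0, 1.0]] [[0.019, 0.997, -0.07, 0.474], [-1.0, 0.02, 0.024, -0.083], [0.025, 0.07, 0.997, 1.007], [0.0, 0.0, 0.0, 1.0]] ['image', 'range_z', 'mtx', 'world_from_camera']
scene [[434.2, 0.0, 316.5], [0.0, 434.2, 234.6], [0.0, 0.0, 1.0]] [[-0.72, 0.324, -0.614, -0.102], [-0.694, -0.367, 0.62, 0.546], [-0.025, 0.872, 0.489, 0.567], [0.0, 0.0, 0.0, 1.0]] ['image', 'range_z', 'mtx', 'world_from_camera']
{'time_s': 0.1, 'joint_positions': array([ 1.01699992e+00,  2.76494114e-01,  1.50603334e+00,  2.49446015e-05,
        1.36072430e+00, -1.21004175e-01]), 'qvel': array([ 3.13730923e-06, -1.30036838e-03, -1.86654871e-03,  9.10572977e-04,
        5.02039246e-04,  6.40491397e-04]), 'effort': array([ 4.95359782e-04, -4.17699909e+01, -2.46405941e+01, -1.92490515e-04,
        5.86004215e-03,  5.08200372e-06]), 'eef_pos': array([0.24091277, 0.52158684, 0.24953699]), 'eef_rot': array([ 2.14713671e-01,  9.76676687e-01, -7.78741165e-04, -2.86118391e-04]), 'ft_force': array([-1.1650684 , -0.33997814, -0.99527575]), 'moment': array([ 0.02122892,  0.02958367, -0.00132324]), 'finger_force': 0.0, 'gripper_width': 0.08542297539013424}
```

View pics/top0.png

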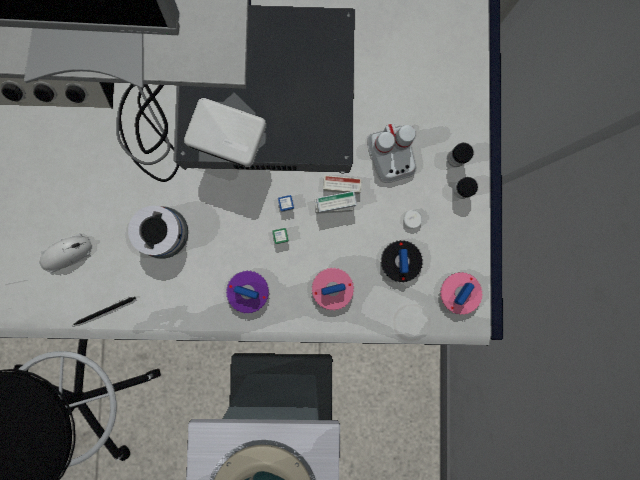

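View pics/scene0.png

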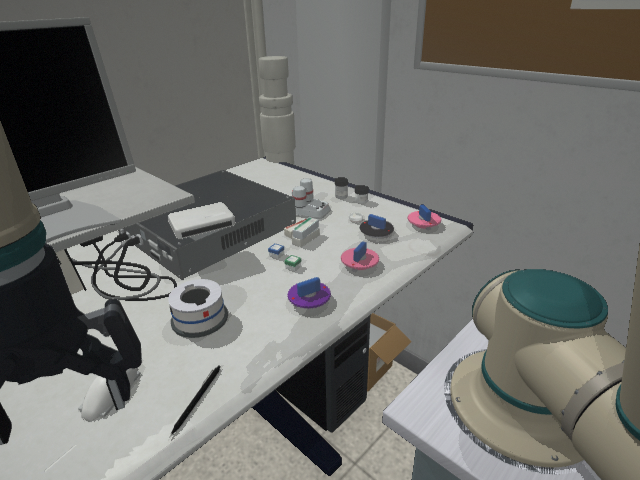

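```bash
python3 - <<'E'
import cv2,numpy as np
t=np.load("top0.npz")["image"][:,:,::-1]; s=np.load("scene0.npz")["image"][:,:,::-1]
c=lambda im,x,y,w,h,k:cv2.resize(im[y:y+h,x:x+w],None,fx=k,fy=k,interpolation=cv2.INTER_CUBIC)
a=np.vstack([np.hstack([c(t,120,195,80,70,5),c(t,365,230,80,70,5)]),np.hstack([c(s,160,270,80,50,5),c(s,345,200,80,50,5)])])
cv2.imwrite("pics/crop1.png",a); print(a.shape)
E
```

```text
(600, 800, 3)
```

View pics/crop1.png

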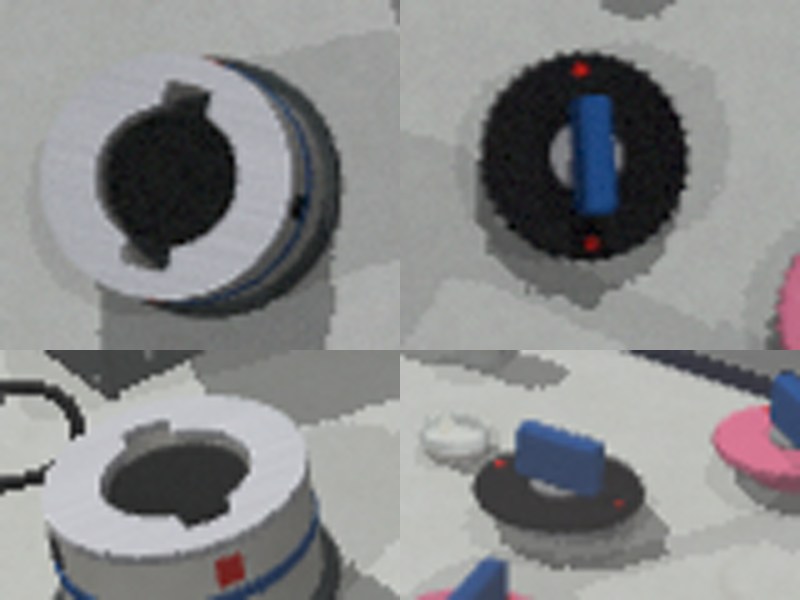

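```bash
cat >h.py <<'E'
import numpy as np,cv2
def ray(f,u,v,z):
    K,T=f["mtx"],f["world_from_camera"]; d=T[:3,:3]@np.array([(u-K[0,2])/K[0,0],-(v-K[1,2])/K[1,1],-1]); o=T[:3,3]
    return o+d*(z-o[2])/d[2]
def cloud(f):
    K,T=f["mtx"],f["world_from_camera"]; v,u=np.mgrid[:480,:640]; d=f["range_z"]
    p=np.stack([(u-K[0,2])/K[0,0]*d,-(v-K[1,2])/K[1,1]*d,-d],-1); return p@T[:3,:3].T+T[:3,3]
E
python3 - <<'E'
from h import *
t=np.load("top0.npz"); s=np.load("scene0.npz")
px=lambda x,y,x0,y0:(x0+(x+.5)/5-.5,y0+(y+.5)/5-.5)
A=ray(t,*px(181,70,365,230),.021);B=ray(t,*px(192,243,365,230),.021);print("dots",A,B,(A+B)/2,np.degrees(np.arctan2(*(A-B)[1::-1])),np.linalg.norm(A-B))
print("handle",ray(t,*px(194,154,365,230),.051))
A=ray(t,*px(187,88,120,195),.062);B=ray(t,*px(147,262,120,195),.062);print("notch",A,B,(A+B)/2,np.degrees(np.arctan2(*(A-B)[1::-1])))
for n,f in(("top",t),("scene",s)):
  P=cloud(f); 
  for nm,c0,lo,hi,R in(("rim",ray(t,153.6,230,.062),.055,.070,.065),("flange",ray(t,401.5,261.5,.021),.013,.029,.055),("handle",ray(t,403.8,260.8,.051),.043,.058,.04)):
    m=(np.hypot(P[...,0]-c0[0],P[...,1]-c0[1])<R)&(P[...,2]>lo)&(P[...,2]<hi)&(f["range_z"]>0); q=P[m]
    (c,sz,a)=cv2.minAreaRect(q[:,:2].astype(np.float32)*1000); e=cv2.minEnclosingCircle(q[:,:2].astype(np.float32)*1000)
    print(n,nm,c0.round(4),len(q),"z",np.median(q[:,2]).round(4),"rect",np.round(c,1),np.round(sz,1),round(a,1),"circ",np.round(e[0],1),round(e[1],1))
# bystander positions
P=cloud(t)
for nm,u,v in(("green",280,236),("blue",286,203),("dish/can",413,218),("pink",333,289),("purple",248,292)): print(nm,P[v,u].round(3))
E
```

```text
dots [ 0.53392018 -0.28401899  0.021     ] [ 0.46058868 -0.28915426  0.021     ] [ 0.49725443 -0.28658662  0.021     ] 4.005772533378791 0.07351108916332452
handle [ 0.4975311 -0.2835021  0.051    ]
notch [0.58506656 0.22037102 0.062     ] [0.51430028 0.2333249  0.062     ] [0.54968342 0.22684796 0.062     ] -10.373240837745337
top rim [0.5488 0.2256 0.062 ] 1574 z 0.0607 rect [549.  227.8] [ 97.7 100.6] 1.9 circ [549.2 228.2] 50.7
top flange [ 0.4959 -0.2857  0.021 ] 1166 z 0.0215 rect [ 497.4 -285.1] [87.5 88.7] 12.8 circ [ 497.4 -285. ] 45.1
top handle [ 0.4967 -0.2843  0.051 ] 167 z 0.0507 rect [ 497.5 -285.4] [48.1 14.7] 4.6 circ [ 497.4 -285.2] 24.4
scene rim [0.5488 0.2256 0.062 ] 1295 z 0.0613 rect [546.9 230.3] [ 99.5 101.8] 48.0 circ [546.  229.3] 52.2
scene flange [ 0.4959 -0.2857  0.021 ] 368 z 0.0207 rect [ 492.3 -278.5] [87.3 78.4] 34.0 circ [ 495.1 -281.4] 45.6
scene handle [ 0.4967 -0.2843  0.051 ] 79 z 0.0487 rect [ 494.3 -280.3] [50.  17.5] 14.4 circ [ 494.2 -279.8] 25.1
green [ 0.545 -0.027  0.021]
blue [ 0.615 -0.038  0.026]
dish/can [ 0.591 -0.313  0.008]
pink [ 0.436 -0.139  0.05 ]
purple [0.427 0.034 0.05 ]
```

Request:
move_arm:
  targets:
    - {"dr": [0,0,-0.9],"travel": [0,0,0],"hand": 1}
    - {"dr": [0,0,-0.9],"travel": [0,0,0],"hand": 1}
    - {"dr": [0,0,-0.9],"travel": [0,0,0],"hand": 1}
    - {"dr": [0,0,-0.9],"travel": [0,0,0],"hand": 1}
    - {"dr": [0,0,0],"travel": [-0.2,-0.9,0],"hand": 1}
    - {"dr": [0,0,0],"travel": [-0.2,-0.9,0],"hand": 1}
    - {"dr": [0,0,0],"travel": [-0.2,-0.9,0],"hand": 1}
    - {"dr": [0,0,0],"travel": [-0.2,-0.9,0],"hand": 1}
    - {"dr": [0,0,0],"travel": [-0.2,-0.9,0.1],"hand": 1}
    - {"dr": [0,0,0],"travel": [-0.2,-0.9,0.1],"hand": 1}
    - {"dr": [0,0,0],"travel": [-0.2,-0.9,0.1],"hand": 1}
    - {"dr": [0,0,0],"travel": [-0.2,-0.9,0.1],"hand": 1}
    - {"dr": [0,0,0],"travel": [-0.2,-0.9,0.1],"hand": 1}
    - {"dr": [0,0,0],"travel": [-0.2,-0.9,0.1],"hand": 1}
    - {"dr": [0,0,0],"travel": [-0.2,-0.9,0.1],"hand": 1}
    - {"dr": [0,0,0],"travel": [-0.2,-0.9,0.1],"hand": 1}
    - {"dr": [0,0,0],"travel": [-0.2,-0.9,0.1],"hand": 1}
    - {"dr": [0,0,0],"travel": [-0.2,-0.9,0.1],"hand": 1}
    - {"dr": [0,0,0],"travel": [-0.2,-0.9,0.1],"hand": 1}
    - {"dr": [0,0,0],"travel": [-0.2,-0.9,0.1],"hand": 1}

```text
time_s: 2.6
eef_pos: [0.409, -0.0448, 0.2019]
eef_rot: [-0.035, 0.999, 0.0, -0.0]
ft_force: [0.3, 0.1, -0.9]
gripper_width: 0.0857
finger_force: 0.0
```

```bash
cat >go.py <<'E'
# usage: go.py x y z yawdeg : remaining tool-axis shift (full-scale units) and turn
import sys,numpy as np
from scipy.spatial.transform import Rotation as R
from cell import r
s=r.sense(); p=s["eef_pos"]; Q=R.from_quat(s["eef_rot"]); M=Q.as_matrix()
x,y,z,a=map(float,sys.argv[1:5]); a=np.radians(a)
D=np.array([[np.cos(a),np.sin(a),0],[np.sin(a),-np.cos(a),0],[0,0,-1]])
print("t",s["time_s"],"pos",p.round(4),"yaw",np.degrees(np.arctan2(M[1,0],M[0,0])).round(2)%360,"w",round(s["gripper_width"],4),"ff",round(s["finger_force"],1),"F",s["ft_force"].round(1),"M",s["moment"].round(2))
d=np.array([x,y,z])-p
print("travel in present axes",(M.T@d/.04).round(3),"in target axes",(D.T@d/.04).round(3),"turn",(np.degrees((Q.inv()*R.from_matrix(D)).as_rotvec())/8).round(3), "q",s["joint_positions"].round(2))
E
python3 go.py .4974 -.285 .15 184.3
```

```text
t 2.6 pos [ 0.409  -0.0448  0.2019] yaw 183.98 w 0.0857 ff 0.0 F [ 0.3  0.1 -0.9] M [-0.02 -0.01 -0.01]
travel in present axes [-1.787 -6.145  1.296] in target axes [-1.753 -6.154  1.299] turn [ 0.003 -0.002 -0.039] q [-0.28  0.06  1.9   0.    1.18 -1.92]
```

Request:
move_arm:
  targets:
    - {"dr": [0,0,-0.04],"travel": [-0.25,-0.88,0.3],"hand": 1}
    - {"dr": [0,0,0],"travel": [-0.25,-0.88,0.3],"hand": 1}
    - {"dr": [0,0,0],"travel": [-0.25,-0.88,0.3],"hand": 1}
    - {"dr": [0,0,0],"travel": [-0.25,-0.88,0.3],"hand": 1}
    - {"dr": [0,0,0],"travel": [-0.25,-0.88,0.3],"hand": 1}
    - {"dr": [0,0,0],"travel": [-0.25,-0.88,0.3],"hand": 1}
    - {"dr": [0,0,0],"travel": [-0.25,-0.88,0.3],"hand": 1}
    - {"dr": [0,0,0],"travel": [0,0,0],"hand": 1}
    - {"dr": [0,0,0],"travel": [0,0,0],"hand": 1}

```text
time_s: 3.72
eef_pos: [0.4966, -0.2835, 0.1178]
eef_rot: [-0.038, 0.999, 0.001, -0.001]
ft_force: [0.0, -0.9, -0.3]
gripper_width: 0.0854
finger_force: 0.0
```

```bash
python3 go.py .4974 -.285 .044 184.3; python3 - <<'E'
from cell import grab_frame
import cv2
f=grab_frame("scene"); cv2.imwrite("pics/s2.png",cv2.resize(f["image"][150:330,270:510,::-1],None,fx=3,fy=3,interpolation=2))
E
```

```text
t 3.725 pos [ 0.4966 -0.2835  0.1178] yaw 184.3 w 0.0854 ff 0.0 F [ 0.  -0.9 -0.3] M [0.04 0.01 0.05]
travel in present axes [-0.019 -0.042  1.844] in target axes [-0.016 -0.039  1.844] turn [ 0.012 -0.009  0.   ] q [-0.64  0.38  1.71  0.    1.06 -2.29]
```

View pics/s2.png

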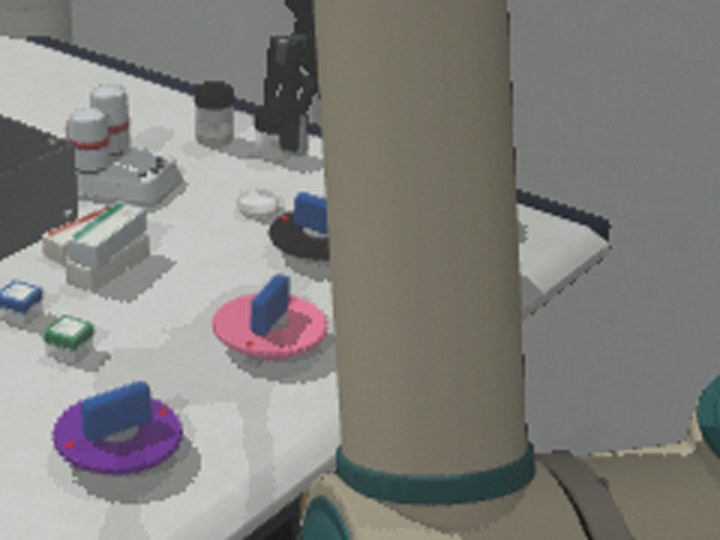

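The arm hides most of the lid; the visible part (handle ~(310,210), flange ~(295,235)) lies below the open fingers (~(290,140)). Descending and gripping.

Request:
move_arm:
  targets:
    - {"dr": [0,0,0],"travel": [-0.02,-0.04,0.5],"hand": 1}
    - {"dr": [0,0,0],"travel": [0,0,0.5],"hand": 1}
    - {"dr": [0,0,0],"travel": [0,0,0.5],"hand": 1}
    - {"dr": [0,0,0],"travel": [0,0,0.34],"hand": 1}
    - {"dr": [0,0,0],"travel": [0,0,0],"hand": 1}
    - {"dr": [0,0,0],"travel": [0,0,0],"hand": 0}
    - {"dr": [0,0,0],"travel": [0,0,0],"hand": 0}
    - {"dr": [0,0,0],"travel": [0,0,0],"hand": 0}
    - {"dr": [0,0,0],"travel": [0,0,0],"hand": 0}
    - {"dr": [0,0,0],"travel": [0,0,0],"hand": 0}
    - {"dr": [0,0,0],"travel": [0,0,0],"hand": 0}
    - {"dr": [0,0,0],"travel": [0,0,0],"hand": 0}
    - {"dr": [0,0,0],"travel": [0,0,0],"hand": 0}

```text
time_s: 5.4
eef_pos: [0.4985, -0.2858, 0.0451]
eef_rot: [-0.038, 0.999, -0.0, 0.0]
ft_force: [0.2, 1.3, 6.0]
gripper_width: 0.0128
finger_force: 59.7
```

```bash
python3 go.py .4974 -.285 .17 184.3
```

```text
t 5.4 pos [ 0.4985 -0.2858  0.0451] yaw 184.32 w 0.0128 ff 59.7 F [0.2 1.3 6. ] M [0.08 0.06 0.04]
travel in present axes [ 0.023  0.022 -3.122] in target axes [ 0.025  0.023 -3.122] turn [-0.003  0.005  0.003] q [-0.64  0.46  1.79  0.    0.89 -2.29]
```

Request:
move_arm:
  targets:
    - {"dr": [0,0,0],"travel": [0,0,-0.5],"hand": 0}
    - {"dr": [0,0,0],"travel": [0,0,-0.8],"hand": 0}
    - {"dr": [0,0,0],"travel": [0,0,-0.9],"hand": 0}
    - {"dr": [0,0,0],"travel": [0,0,-0.9],"hand": 0}
    - {"dr": [0,0,0],"travel": [-0.16,0.9,0],"hand": 0}
    - {"dr": [0,0,0],"travel": [-0.16,0.9,0],"hand": 0}
    - {"dr": [0,0,0],"travel": [-0.16,0.9,0],"hand": 0}
    - {"dr": [0,0,0],"travel": [-0.16,0.9,0],"hand": 0}
    - {"dr": [0,0,0],"travel": [-0.16,0.9,0],"hand": 0}
    - {"dr": [0,0,0],"travel": [-0.16,0.9,0],"hand": 0}
    - {"dr": [0,0,0],"travel": [-0.16,0.9,0],"hand": 0}
    - {"dr": [0,0,0],"travel": [-0.16,0.9,0],"hand": 0}
    - {"dr": [0,0,0],"travel": [-0.16,0.9,0],"hand": 0}
    - {"dr": [0,0,0],"travel": [-0.16,0.9,0],"hand": 0}
    - {"dr": [0,0,0],"travel": [-0.16,0.9,0],"hand": 0}
    - {"dr": [0,0,0],"travel": [-0.16,0.9,0],"hand": 0}
    - {"dr": [0,0,0],"travel": [-0.16,0.9,0],"hand": 0}
    - {"dr": [0,0,0.9],"travel": [0,0,0],"hand": 0}
    - {"dr": [0,0,0.93],"travel": [0,0,0],"hand": 0}
    - {"dr": [0,0,0],"travel": [0,0,0],"hand": 0}

```text
time_s: 7.9
eef_pos: [0.5452, 0.1873, 0.1677]
eef_rot: [0.089, 0.996, -0.0, -0.001]
ft_force: [1.0, -0.9, -1.5]
gripper_width: 0.0129
finger_force: 59.1
```

```bash
python3 go.py .5495 .227 .125 169.6; python3 - <<'E'
from cell import grab_frame
import cv2,numpy as np
f=grab_frame("scene");g=grab_frame("top"); np.savez("s3.npz",**f); np.savez("t3.npz",**g)
a=cv2.resize(f["image"][180:360,120:280,::-1],None,fx=3,fy=3,interpolation=2);b=cv2.resize(g["image"][140:320,100:200,::-1],None,fx=3,fy=3,interpolation=2)
cv2.imwrite("pics/s3.png",np.hstack([a,b]))
E
```

```text
t 7.9 pos [0.5452 0.1873 0.1677] yaw 169.79 w 0.0129 ff 59.1 F [ 1.  -0.9 -1.5] M [-0.05 -0.07  0.01]
travel in present axes [0.067 0.997 1.066] in target axes [0.073 0.996 1.066] turn [-0.006 -0.014  0.024] q [ 0.21  0.34  1.63 -0.    1.18 -1.18]
```

View pics/s3.png

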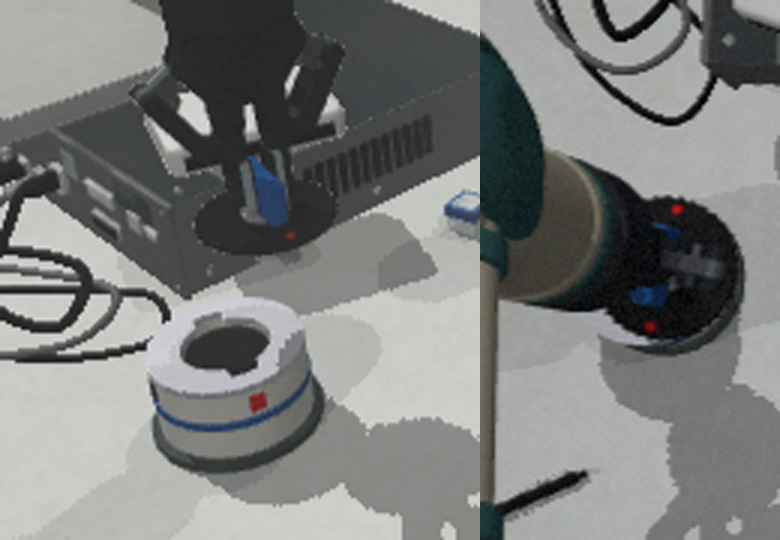

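The lid is held level over the near side of the chamber; from above, its red dots are at crop (677,210) and (651,327), so I can measure the lid in the hand.

```bash
python3 - <<'E'
from h import *
t=np.load("t3.npz"); s=np.load("s3.npz"); tcp=np.array([.5452,.1873])
z=.1436
A=ray(t,100+(197.5)/3-.5,140+210.5/3-.5,z);B=ray(t,100+171.5/3-.5,140+327.5/3-.5,z)
print(A,B,(A+B)/2,np.degrees(np.arctan2(*(A-B)[1::-1])),np.linalg.norm(A-B))
for n,f in(("top",t),("scene",s)):
  P=cloud(f); m=(np.hypot(P[...,0]-.5452,P[...,1]-.1873)<.06)&(abs(P[...,2]-z)<.007)&(f["image"].max(-1)<70)
  q=P[m]; e=cv2.minEnclosingCircle(q[:,:2].astype(np.float32)*1000);print(n,len(q),np.median(q[:,2]),np.round(e[0],1),round(e[1],1))
  # red dots
  im=f["image"].astype(int); m=(np.hypot(P[...,0]-.5452,P[...,1]-.1873)<.06)&(abs(P[...,2]-z)<.012)&(im[...,0]>im[...,1]+60)&(im[...,0]>im[...,2]+60)
  print(np.argwhere(m).mean(0) if m.any() else None, P[m].round(4)[:8].tolist())
# chamber: rim height inlier circle fit (outer edge + bore) in top0 & scene0
for n in("top0.npz","scene0.npz"):
  f=np.load(n);P=cloud(f); m=(np.hypot(P[...,0]-.549,P[...,1]-.227)<.07)&(abs(P[...,2]-.0615)<.004)
  mk=m.astype(np.uint8); c,h=cv2.findContours(mk,cv2.RETR_CCOMP,cv2.CHAIN_APPROX_NONE)
  for k in c:
    if len(k)>40:
      q=np.array([ray(f,*p[0],.062)[:2] for p in k]); el=cv2.fitEllipse((q*1000).astype(np.float32)); print(n,len(k),np.round(el[0],1),np.round(el[1],1))
E
```

```text
[0.58048135 0.17905334 0.1436    ] [0.50799411 0.19186861 0.1436    ] [0.54423773 0.18546098 0.1436    ] -10.025922173872864 0.07361135193790366
top 785 0.14298056154796102 [544.6 185.9] 44.8
[226.25 161.25] [[0.5836, 0.1798, 0.1436], [0.5837, 0.1781, 0.1433], [0.5817, 0.1815, 0.1436], [0.5818, 0.1799, 0.1431], [0.5817, 0.1778, 0.1437], [0.582, 0.1766, 0.1419], [0.5797, 0.1811, 0.1448], [0.5799, 0.1797, 0.1434]]
scene 681 0.14333800834879146 [541.5 188.7] 45.4
[258.  216.5] [[0.5049, 0.1964, 0.1451], [0.5058, 0.1938, 0.1435]]
top0.npz 143 [549.3 227.6] [97.6 99.2]
top0.npz 126 [548.3 228.4] [54.7 71.9]
scene0.npz 126 [544.8 231.7] [ 99.5 103.5]
scene0.npz 79 [544.7 231.2] [54.  70.3]
```

Request:
move_arm:
  targets:
    - {"dr": [0,0,0.03],"travel": [0.09,0.5,0],"hand": 0}
    - {"dr": [0,0,0],"travel": [0,0.56,0],"hand": 0}
    - {"dr": [0,0,0],"travel": [0,0,0.5],"hand": 0}
    - {"dr": [0,0,0],"travel": [0,0,0.6],"hand": 0}
    - {"dr": [0,0,0],"travel": [0,0,0.1],"hand": 0}
    - {"dr": [0,0,0],"travel": [0,0,0],"hand": 0}
    - {"dr": [0,0,0],"travel": [0,0,0],"hand": 0}

```text
time_s: 8.88
eef_pos: [0.5509, 0.2299, 0.1218]
eef_rot: [0.092, 0.996, 0.0, 0.001]
ft_force: [0.2, -0.2, -1.9]
gripper_width: 0.0126
finger_force: 59.1
```

```bash
python3 go.py .5493 .2297 .0921 169.6; python3 - <<'E'
from cell import grab_frame
import cv2,numpy as np
f=grab_frame("scene");g=grab_frame("top"); np.savez("s4.npz",**f); np.savez("t4.npz",**g)
a=cv2.resize(f["image"][240:340,140:260,::-1],None,fx=4,fy=4,interpolation=2);b=cv2.resize(g["image"][180:280,110:200,::-1],None,fx=4,fy=4,interpolation=2)
cv2.imwrite("pics/s4.png",np.hstack([a,b])[:,:800])
E
```

```text
t 8.875 pos [0.5509 0.2299 0.1218] yaw 169.45 w 0.0126 ff 59.1 F [ 0.2 -0.2 -1.9] M [-0.05 -0.01  0.02]
travel in present axes [ 0.038 -0.014  0.741] in target axes [ 0.037 -0.013  0.741] turn [ 0.007  0.014 -0.018] q [ 0.28  0.4   1.65  0.    1.09 -1.11]
```

View pics/s4.png

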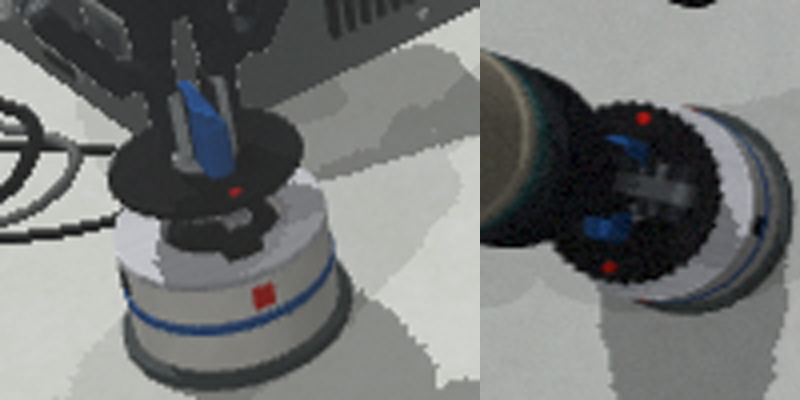

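The lid hovers ~15 mm above the rim, lug (260,212) over the notch (250,245). Lowering into the notches to just about plate contact.

Request:
move_arm:
  targets:
    - {"dr": [0,0,0],"travel": [0.03,0,0.2],"hand": 0}
    - {"dr": [0,0,0],"travel": [0,0,0.15],"hand": 0}
    - {"dr": [0,0,0],"travel": [0,0,0.1],"hand": 0}
    - {"dr": [0,0,0],"travel": [0,0,0.06],"hand": 0}
    - {"dr": [0,0,0],"travel": [0,0,0],"hand": 0}

```text
time_s: 9.6
eef_pos: [0.5487, 0.2298, 0.1002]
eef_rot: [0.092, 0.996, -0.0, -0.0]
ft_force: [-0.7, -0.2, -0.5]
gripper_width: 0.0131
finger_force: 59.3
```

```bash
python3 go.py .5493 .2297 .0921 169.6
```

```text
t 9.6 pos [0.5487 0.2298 0.1002] yaw 169.44 w 0.0131 ff 59.3 F [-0.7 -0.2 -0.5] M [-0.07  0.07 -0.01]
travel in present axes [-0.016  0.001  0.204] in target axes [-0.016  0.001  0.204] turn [-0.001 -0.003 -0.02 ] q [ 0.28  0.42  1.68  0.    1.04 -1.11]
```

Request:
move_arm:
  targets:
    - {"dr": [0,0,0],"travel": [0,0,0.08],"hand": 0}
    - {"dr": [0,0,0],"travel": [0,0,0.08],"hand": 0}
    - {"dr": [0,0,0],"travel": [0,0,0.05],"hand": 0}
    - {"dr": [0,0,0],"travel": [0,0,0.01],"hand": 0}
    - {"dr": [0,0,0],"travel": [0,0,0],"hand": 0}
    - {"dr": [0,0,0],"travel": [0,0,0],"hand": 0}

```text
time_s: 10.35
eef_pos: [0.5491, 0.2299, 0.0923]
eef_rot: [0.092, 0.996, 0.0, 0.001]
ft_force: [-1.6, -0.8, 5.7]
gripper_width: 0.013
finger_force: 60.4
```

```bash
python3 go.py .5493 .2297 .0921 169.6
```

```text
t 10.35 pos [0.5491 0.2299 0.0923] yaw 169.44 w 0.013 ff 60.4 F [-1.6 -0.8  5.7] M [-0.08  0.4   0.  ]
travel in present axes [-0.005 -0.004  0.006] in target axes [-0.005 -0.004  0.006] turn [ 0.004  0.007 -0.02 ] q [ 0.28  0.43  1.69  0.    1.02 -1.11]
```

Request:
move_arm:
  targets:
    - {"dr": [0,0,0],"travel": [0,0,0.03],"hand": 0}
    - {"dr": [0,0,0],"travel": [0,0,0.02],"hand": 0}
    - {"dr": [0,0,0],"travel": [0,0,0],"hand": 0}
    - {"dr": [0,0,0],"travel": [0,0,0],"hand": 0}
    - {"dr": [0,0,0],"travel": [0,0,0],"hand": 0}

```text
time_s: 10.98
eef_pos: [0.5491, 0.2299, 0.0921]
eef_rot: [0.092, 0.996, 0.0, 0.001]
ft_force: [-4.2, -1.7, 14.9]
gripper_width: 0.013
finger_force: 61.7
```

```bash
python3 go.py .5493 .2297 .0921 169.6
```

```text
t 10.975 pos [0.5491 0.2299 0.0921] yaw 169.45 w 0.013 ff 61.7 F [-4.2 -1.7 14.9] M [-0.21  0.84 -0.01]
travel in present axes [-0.005 -0.004  0.001] in target axes [-0.005 -0.004  0.001] turn [ 0.006  0.013 -0.019] q [ 0.28  0.43  1.69 -0.    1.02 -1.11]
```

Request:
move_arm:
  targets:
    - {"dr": [0,0,0.5],"travel": [0,0,0],"hand": 0}
    - {"dr": [0,0,0.5],"travel": [0,0,0],"hand": 0}
    - {"dr": [0,0,0.5],"travel": [0,0,0],"hand": 0}
    - {"dr": [0,0,0.5],"travel": [0,0,0],"hand": 0}
    - {"dr": [0,0,0],"travel": [0,0,0],"hand": 0}

```text
time_s: 11.6
eef_pos: [0.5508, 0.2298, 0.0922]
eef_rot: [0.23, 0.973, 0.001, 0.002]
ft_force: [-1.3, -2.5, 13.1]
gripper_width: 0.013
finger_force: 61.4
```

```bash
python3 go.py .5491 .2299 .0921 81.6
```

```text
t 11.6 pos [0.5508 0.2298 0.0922] yaw 153.43 w 0.013 ff 61.4 F [-1.3 -2.5 13.1] M [-0.42  0.44 -0.08]
travel in present axes [ 0.04  -0.017  0.001] in target axes [-0.003 -0.043  0.001] turn [0.037 0.016 8.979] q [ 0.28  0.43  1.69 -0.    1.02 -0.83]
```

Request:
move_arm:
  targets:
    - {"dr": [0,0,0.6],"travel": [0,0,0],"hand": 0}
    - {"dr": [0,0,0.6],"travel": [0,0,0],"hand": 0}
    - {"dr": [0,0,0.6],"travel": [0,0,0],"hand": 0}
    - {"dr": [0,0,0.6],"travel": [0,0,0],"hand": 0}
    - {"dr": [0,0,0.6],"travel": [0,0,0],"hand": 0}
    - {"dr": [0,0,0.6],"travel": [0,0,0],"hand": 0}
    - {"dr": [0,0,0.6],"travel": [0,0,0],"hand": 0}
    - {"dr": [0,0,0.6],"travel": [0,0,0],"hand": 0}
    - {"dr": [0,0,0.6],"travel": [0,0,0],"hand": 0}
    - {"dr": [0,0,0.6],"travel": [0,0,0],"hand": 0}
    - {"dr": [0,0,0],"travel": [0,0,0],"hand": 0}

```text
time_s: 12.98
eef_pos: [0.5506, 0.2294, 0.0921]
eef_rot: [0.606, 0.796, 0.001, 0.002]
ft_force: [-0.8, -3.4, 14.3]
gripper_width: 0.0125
finger_force: 61.4
```

```bash
python3 go.py .5491 .2299 .0921 81.6
```

```text
t 12.975 pos [0.5506 0.2294 0.0921] yaw 105.43 w 0.0125 ff 61.4 F [-0.8 -3.4 14.3] M [-0.53  0.54 -0.08]
travel in present axes [ 0.022 -0.034  0.001] in target axes [ 0.006 -0.04   0.001] turn [0.034 0.004 2.979] q [ 0.28  0.43  1.69 -0.    1.02  0.01]
```

Turning to the stop, watching the moment.

Request:
move_arm:
  targets:
    - {"dr": [0,0,0.6],"travel": [0,0,0],"hand": 0}
    - {"dr": [0,0,0.6],"travel": [0,0,0],"hand": 0}
    - {"dr": [0,0,0.6],"travel": [0,0,0],"hand": 0}
    - {"dr": [0,0,0.6],"travel": [0,0,0],"hand": 0}
    - {"dr": [0,0,0.5],"travel": [0,0,0],"hand": 0}
    - {"dr": [0,0,0.2],"travel": [0,0,0],"hand": 0}
    - {"dr": [0,0,0],"travel": [0,0,0],"hand": 0}
    - {"dr": [0,0,0],"travel": [0,0,0],"hand": 0}
    - {"dr": [0,0,0],"travel": [0,0,0],"hand": 0}

```text
time_s: 14.1
eef_pos: [0.5486, 0.2303, 0.0921]
eef_rot: [0.762, 0.648, 0.001, 0.0]
ft_force: [-5.2, 0.0, 16.4]
gripper_width: 0.0126
finger_force: 61.9
```

```bash
python3 go.py .5491 .2299 .0921 81.6;  python3 - <<'E'
from cell import grab_frame
import cv2,numpy as np
f=grab_frame("scene");g=grab_frame("top"); np.savez("s5.npz",**f); np.savez("t5.npz",**g)
a=cv2.resize(f["image"][240:340,140:260,::-1],None,fx=4,fy=4,interpolation=2);b=cv2.resize(g["image"][180:280,110:200,::-1],None,fx=4,fy=4,interpolation=2)
cv2.imwrite("pics/s5.png",np.hstack([a,b])[:,:800])
E
```

```text
t 14.1 pos [0.5486 0.2303 0.0921] yaw 80.72 w 0.0126 ff 61.9 F [-5.2  0.  16.4] M [-0.04  0.99  0.41]
travel in present axes [-0.007  0.015  0.001] in target axes [-0.008  0.015  0.   ] turn [ 0.006 -0.007 -0.11 ] q [0.28 0.43 1.69 0.   1.02 0.44]
```

View pics/s5.png

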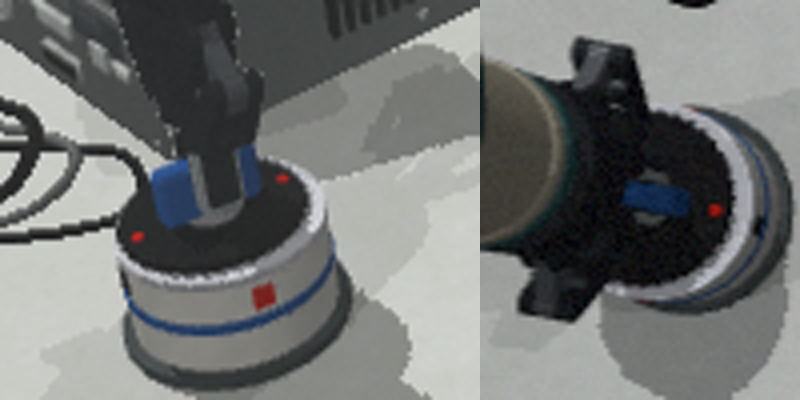

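The lid sits flush and concentric, the red dot (137,237) is above the black mark on the chamber's left side, and the moment (0.41 N m) shows it is at the stop.

```bash
python3 -c "
from cell import r
print(r.job_done())"
```

```text
the job is handed in; nothing more can be done
None
```

The lid is closed on the chamber, flush and turned about 89° clockwise to its stop. It was handed in at about 14 s with the gripper still holding the handle at about 62 N and pressing down at about 16 N; the judge gave no verdict.

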